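# Clamp the recipe pad on its stand

### The job

Slide the recipe stand's clamp bar down onto the notebook until the notebook sits squarely on the ledge and is held snugly between ledge and bar. Keep the bar level across the board as you slide it, do not force it, and leave the coffee jar and the salt jar where they stand; let go of the clamp at the end.

Things in the scene. Friction and masses are not known exactly. Their poses are not given: they have to be found in the camera images.
- board: Sloping wooden board of the recipe stand, faced with grippy cork, 190 mm wide, facing the robot; the stand is fixed but stands elsewhere and turned each time. Origin on the board's surface, in the middle of the upper face of the ledge (24 mm high, 170 mm wide) on which the notebook is to sit. x runs up the slope (28 degrees above level), y along the ledge to the left, z straight out of the board's surface. The surface ends 225 mm up the slope.
- clamp (a joint): How far the clamp bar has slid down the board, in m: 0 at the top (bar's middle 195 mm up the slope from the ledge), growing to 0.15 toward the ledge. The bar's lower (clamping) face lies 12 mm below its middle, so at value q it is 0.183 - q from the ledge. Slides with about 4 N of friction, stays where it is left (it weighs about 0.2 kg). About 0.080 with the notebook held on the ledge.
- jaw: The clamp bar: aluminium, 150 mm wide across the board (its y), 24 mm deep along the slope (its x), 21 mm high above the board, cork on its lower face. Origin in its middle at the board's surface; axes parallel to the board's while it is level. It sits on a springy central pivot with play: pushed off its middle or twisted it swings about its z (soft, about 1.2 N m per rad).
- fin (a point): Centre of the place to grip on the clamp bar: the upright aluminium fin on the middle of the bar, 12 mm thick along the slope, 50 mm wide across the board, reaching from 20 to 68 mm out from the board's surface; this point lies 46 mm out from it. Being square to the board the fin leans 28 degrees from vertical, toward the robot.
- memo_pad: Spiral notebook, 105 mm long (its x, up the slope), 79 mm wide (its y), 14 mm thick, lying flat on the board; about 0.06 kg. Origin in the middle of its underside. It starts 5 to 20 mm above the ledge, slightly askew, held only by friction with the cork. Seated on the ledge, its origin is 52 mm and its upper edge 103 to 105 mm from the ledge.
- coffee_jar: Bystander: glass jar with grey lid, 64 mm wide, 110 mm high; loose. Origin under its middle.
- pink_salt: Bystander: pale pink plastic jar, 55 mm wide, 92 mm high; loose. Origin under its middle.

How it is judged:
By the outcome, as a careful person would: the job done as asked, in the order asked, and still so for the second after the job is handed in, with the robot touching nothing.
It also fails if it takes over 35 s, if anything falls off the work surface, if the arm or the gripper's body presses on something with over 40 N, if the wrist force passes 120 N, or if a joint passes its speed limit or range.

### The arm

A 7-joint arm with a two-finger parallel gripper is mounted at the origin on a cart in front of the work surface, level with it; the furniture and walls round the work are solid. World frame = base frame: x ahead of the robot, y to its left, z up, the work surface at z = 0. Lengths are in m, angles in rad, forces in N, time in s.
With the tool pointing down it reaches from about 0.35 to 0.775 m from the base axis. Payload 3.1 kg.
Tool frame: the origin (TCP) lies on the mounting face of the last link; the fingertips stand 173 mm ahead of it and the grasp point (between the pads) lies 155 mm ahead of it; z points along the fingers, y is the line along which they close (so a half turn about z gives the same grasp; the last joint's range is limited). The gripper opens to 85 mm and grips with 20 to 120 N. Pads are 22 mm wide; open, the fingers measure 114 mm over their backs; the gripper's body (76 mm by 85 mm) begins 54 mm behind the grasp point. The pads swing forward as they close: fully open they stand 13 mm farther back than shut.
Start: joints at [-1.328, 0.311, 0.014, 1.512, -0.004, 1.319, -0.027], TCP at [0.154, 0.528, 0.405] pointing down, gripper open.
Joint ranges: [-2.7, 2.7], [-0.3, 1.91], [-1.27, 1.3], [0.12, 2.57], [-1.44, 4.58], [0.2, 2.03], [-3.05, 3.05]. Speed limits (rad/s): [2.79, 2.79, 3.14, 3.14, 3.14, 3.14, 3.14].

### API

Orientations are given as a unit quaternion [x, y, z, w].
In Python, from cell import status, imaging, ticket gives the robot as it stands. The module is installed in compiled form; this text tells all that it offers.
- The arm moves only by the shell command python3 -m pendant 'ROWS' [FORCE]. ROWS is JSON, a list of rows, each a list of 7 numbers: the opening, from 0 (shut) to 1 (fully open), then the shift along the tool's x, y, z in m, then the turn, a rotation vector about the tool's x, y, z in degrees. In form: [[claw, tx, ty, tz, ax, ay, az], ...]. A call has 1 to 8 rows; each row is the pose to reach, as a shift and turn from the pose commanded when the call began, along the tool's axes at that moment; what a row does not reach only later rows make up. A row lasts 1/12 s, in which the tool goes at most 41.7 mm and 7.16 degrees, less where a joint would pass 70% of its speed; a pose out of reach is approached as far as the arm can. A call with a gripper value outside its range is refused whole. The fingers move at their own pace and stop on an object; FORCE is the grip in N (left out, the last holds). Time passes only in rows, so rows that repeat a pose let the fingers close. It gives the time, the measured TCP pose, the force, the opening and the grip force at its end, in the units of the state.
- status.get_state(): the state, without advancing time (a new reading comes with each control period).
- imaging.read_camera(name): name is "scene" or "top" or "wrist"; returns the picture (420x560x3 uint8, blue, green, red); there is no depth.
- imaging.camera_info(name): a dict with "fx", "fy", "cx", "cy" (pixels), "view" (4x4, takes a point from world to camera coordinates); the wrist camera has in their place "hand_eye" (4x4, takes a point from camera to tool coordinates, whose origin is the TCP and whose axes are the flange's). Camera axes: x right, y down, z forward; pixel columns grow to the right and rows downward; lengths in m; the calibration is good to about 2 mm. The wrist camera is an equidistant fisheye: a pixel r from the principal point sees the ray r / f radians off the axis. A picture is of the moment at which its call begins: read the wrist's pose just before it. camera_info takes no time and is no camera call.
- ticket.hand_in(): hands the job in; it is judged then, once.
Trained networks look in the newest picture that a camera, given by its name, has taken for a name from the list of things; names that differ only in an ending like _2 or _b are one class to them, and where a whole thing is asked for, a point or a joint stands for the part that bears it (a point fixed in the world has none). Each returns a list of dicts, best first, with "confidence" (0 to 1); they miss things now and then, are a little off and sometimes report something else, mostly with a low value. They report only what shows in the picture. A call takes as long as a camera call.
- imaging.masks_of(label, camera): "region" (420x560 bool, what is visible of it) and "rect" ([left, top, right, bottom] in pixels, round what is visible of it).
The state is a dict: "clock": time; "joint_pos": joint angles; "joint_vel": joint speeds; "effort": joint torques, N m; "ee_pos": TCP position; "tcp_rot": TCP orientation; "ft_force": force on the tool from outside, world axes, zero at the start; "wrist_torque": the same for the moment, N m; "opening": opening from 0.0 (shut) to 1.0 (fully open); "finger_force": force on a finger pad.
Only numpy, scipy, OpenCV 4.12 (cv2) and the standard library are available. Lean on these libraries where they do the work, as an engineer would, in place of code of your own. Each camera call takes 0.05 s, during which the arm holds its last target. There are 200 camera calls.

## Working session

There is one attempt and no reset: what is moved stays moved. The work goes in short steps, Python scripts to look and compute and a shell command to move; the robot and the scene stay as the last step left them, time stands still between calls to the robot, and variables do not carry over. Pictures are saved under pics/ and viewed, at most 10 in all, crops included, and the job is handed in when it is done.

```bash
mkdir -p pics
python3 - <<'E'
from cell import status, imaging
import cv2,numpy as np
print(status.get_state())
a=imaging.read_camera("scene");b=imaging.read_camera("top")
cv2.imwrite("pics/s.png",a);cv2.imwrite("pics/t.png",b)
for c in("scene","top"):
  print(c,imaging.camera_info(c))
  for l in("board","jaw","memo_pad","coffee_jar","pink_salt"):
    for m in imaging.masks_of(l,c)[:2]: print(l,m["confidence"],m["rect"])
print(imaging.camera_info("wrist"))
E
```

```text
{'clock': 0.0, 'joint_pos': array([-1.32769632,  0.31173504,  0.0140147 ,  1.51308894, -0.00435276,
        1.31920294, -0.02718471]), 'joint_vel': array([ 0.00131424,  0.00117017, -0.00022874, -0.00070816,  0.00053953,
        0.00072724,  0.00018881]), 'effort': array([-6.13307762e-06, -3.79908407e+01,  1.46337161e-01, -2.30583358e+01,
        1.23784575e-02,  1.38515464e-02, -2.41403859e-05]), 'ee_pos': array([0.15443015, 0.52753114, 0.40360265]), 'tcp_rot': array([ 1.41878481e-01,  9.89883352e-01, -1.19852908e-03, -9.57591241e-05]), 'ft_force': array([-0.27901115, -0.19471703, -0.21571153]), 'wrist_torque': array([ 0.00663694, -0.04974896,  0.00555741]), 'finger_force': 0.0, 'opening': 1.0026579801810318}
scene {'fx': 459.0392460616026, 'fy': 459.0392460616026, 'cx': 279.0977406699129, 'cy': 214.75017843389782, 'view': array([[ 0.65914596, -0.75200419, -0.00403704, -0.28698901],
       [-0.55457085, -0.4824521 , -0.67800527,  0.44579142],
       [ 0.50791512,  0.44914326, -0.73504595,  0.60142029],
       [ 0.        ,  0.        ,  0.        ,  1.        ]])}
board 0.97 [155.4, 
[... 563 characters left out ...]
  ,  0.        ,  1.        ]])}
board 0.58 [181.2, 177.1, 288.8, 294.4]
jaw 0.82 [192.4, 194.8, 265.4, 215.5]
memo_pad 0.94 [212.9, 227.6, 258.5, 278.5]
coffee_jar 0.82 [301.9, 139.7, 333.0, 177.7]
pink_salt 0.75 [360.1, 193.9, 386.7, 224.2]
{'fx': 325.19226210127806, 'fy': 325.19226210127806, 'cx': 276.2881864879997, 'cy': 205.73639782263746, 'hand_eye': array([[ 1.53553233e-04, -9.57545481e-01, -2.88282203e-01,
         7.46998061e-02],
       [ 9.99999281e-01,  4.89968561e-04, -1.09480938e-03,
         4.16094798e-04],
       [ 1.18957899e-03, -2.88281827e-01,  9.57544867e-01,
         3.15276633e-02],
       [ 0.00000000e+00,  0.00000000e+00,  0.00000000e+00,
         1.00000000e+00]])}
```

Run:
```python
import cv2,numpy as np
a=cv2.imread("pics/s.png")[140:340,140:400];b=cv2.imread("pics/t.png")[125:305,160:400]
cv2.imwrite("pics/s1.png",cv2.resize(a,None,fx=3,fy=3,interpolation=2));cv2.imwrite("pics/t1.png",cv2.resize(b,None,fx=3.3,fy=3.3,interpolation=2))
```

```text
(no output)
```

View pics/s1.png

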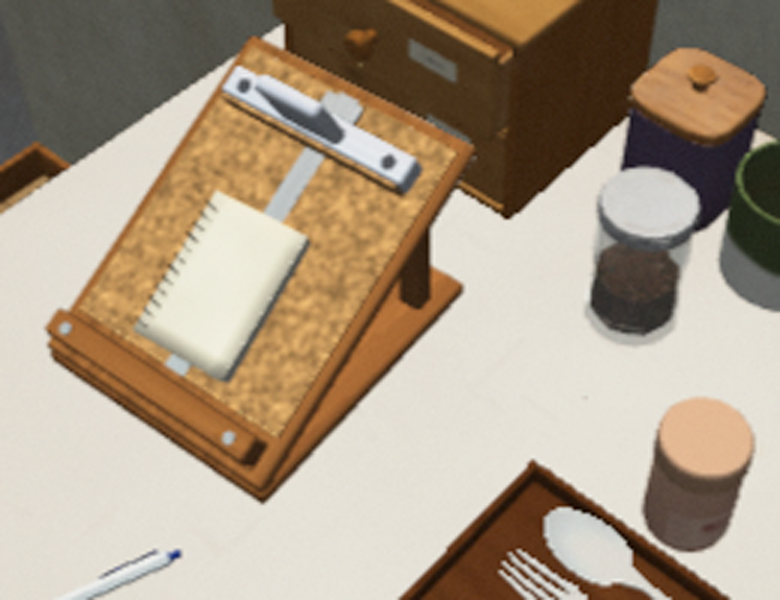

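View pics/t1.png

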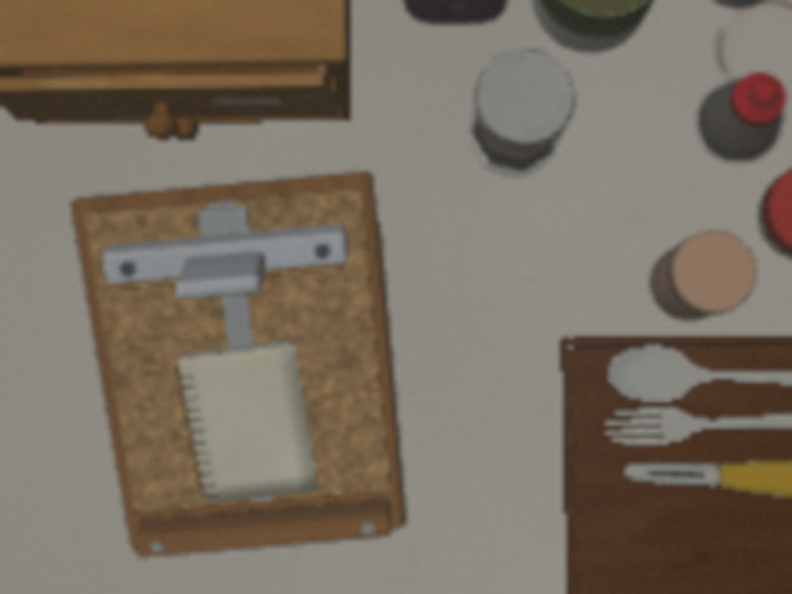

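The pictures show the stand with the bar at the top (scene crop x 222–418, y 66–190; top crop x 104–345, y 227–284). The notebook lies above the ledge and is slightly askew, and the jars are well to the right. I'll fit the stand's pose from corners seen in both views.

```bash
cat > h.py <<'E'
import numpy as np
from cell import imaging
from scipy.optimize import least_squares
from scipy.spatial.transform import Rotation as R
T=np.radians(28)
def Rb(psi):
    c,s=np.cos(psi),np.sin(psi); x=[np.cos(T)*c,np.cos(T)*s,np.sin(T)]; y=[-s,c,0]
    return np.array([x,y,np.cross(x,y)]).T
def proj(cam,P):
    i=imaging.camera_info(cam); V=i["view"]; q=np.atleast_2d(P)@V[:3,:3].T+V[:3,3]
    return np.c_[i["fx"]*q[:,0]/q[:,2]+i["cx"], i["fy"]*q[:,1]/q[:,2]+i["cy"]]
E
python3 - <<'E'
from h import *
pts={ 'jLf':(.207,.075,.021),'jLn':(.183,.075,.021),'jRf':(.207,-.075,.021),'jRn':(.183,-.075,.021),
'sL':(.225,.095,0),'sR':(.225,-.095,0),'lL':(0,.085,.024),'lR':(0,-.085,.024)}
ob={'scene':{'jLf':(238,66),'jLn':(222,88),'jRf':(419,162),'jRn':(405,184),'sL':(252,38),'sR':(472,147),'lL':(68,310),'lR':(268,440)},
'top':{'jLf':(104,249),'jLn':(108,280),'jRf':(343,227),'jRn':(346,259),'sL':(72,202),'sR':(371,173),'lL':(137,517),'lR':(388,500)}}
def px(c,p): p=np.array(p,float); return p/3+140 if c=='scene' else p/3.3+[160,125]
def res(v,full=False):
    r=[]
    for c in ob:
        k=list(ob[c]); P=np.array([pts[a] for a in k])@Rb(v[3]).T+v[:3]
        r.append(proj(c,P)-np.array([px(c,ob[c][a]) for a in k]))
    return r if full else np.concatenate(r).ravel()
f=least_squares(res,[.4,.15,.05,0],loss='soft_l1')
print(f.x,f.cost); [print(c,list(zip(ob[c],r.round(1).tolist()))) for c,r in zip(ob,res(f.x,True))]
v=f.x;Rm=Rb(v[3]);np.save('board.npy',v)
# fin measured: top-view outline
for c in('scene','top'):
    P=np.array([(.195,0,.046),(.195,.025,.068),(.195,-.025,.068)])@Rm.T+v[:3]; q=proj(c,P)
    print(c,((q-[140,140])*3 if c=='scene' else (q-[160,125])*3.3).round())
# memo corners from both views: solve plane z=.014
mem={'top':[(179,357),(298,343),(316,489),(205,499)],'scene':[(218,192),(308,238),(223,378),(136,327)]}
for c,l in mem.items():
    for p in l:
        g=least_squares(lambda w:(proj(c,Rm@[w[0],w[1],.014]+v[:3])-px(c,p)).ravel(),[.06,0]); print(c,p,(g.x*1000).round(1))
fin=Rm@[.195,0,.046]+v[:3]; print("fin",fin)
E
```

```text
[0.41779494 0.19278929 0.02559916 0.08836893] 31.966892175347585
scene [('jLf', [2.1, -2.1]), ('jLn', [1.0, 0.5]), ('jRf', [2.3, -3.4]), ('jRn', [0.3, 0.0]), ('sL', [-1.2, 0.7]), ('sR', [1.1, 2.1]), ('lL', [-2.7, 1.9]), ('lR', [-3.0, 1.9])]
top [('jLf', [-1.4, -2.9]), ('jLn', [-0.6, -1.3]), ('jRf', [-0.3, -3.5]), ('jRn', [0.1, -2.1]), ('sL', [-1.0, 0.7]), ('sR', [0.1, 0.4]), ('lL', [-0.4, 5.5]), ('lR', [0.8, 3.3])]
scene [[309. 104.]
 [265.  74.]
 [328. 106.]]
top [[220. 260.]
 [174. 277.]
 [259. 268.]]
top (179, 357) [120.7  39.3]
top (298, 343) [122.4 -37.5]
top (316, 489) [ 16.1 -37. ]
top (205, 499) [16.5 37.3]
scene (218, 192) [121.7  41. ]
scene (308, 238) [124.3 -33.2]
scene (223, 378) [ 22.  -34.9]
scene (136, 327) [19.7 38.1]
fin [0.56778647 0.2060785  0.1577617 ]
```

Run:
```python
from h import *
import cv2
pts={ 'jLf':(.207,.075,.021),'jLn':(.183,.075,.021),'jRf':(.207,-.075,.021),'jRn':(.183,-.075,.021),
'sL':(.225,.095,0),'sR':(.225,-.095,0),'lL':(0,.085,.024),'lR':(0,-.085,.024),'fL':(.195,.025,.068),'fR':(.195,-.025,.068)}
ob={'scene':{'jLf':(238,66),'jLn':(222,88),'jRf':(419,162),'jRn':(405,184),'sL':(252,38),'sR':(472,147),'lL':(68,310),'lR':(268,440)},
'top':{'jLf':(104,249),'jLn':(108,280),'jRf':(343,227),'jRn':(346,259),'sL':(72,202),'sR':(371,173),'lL':(137,537),'lR':(390,517)}}
def px(c,p): p=np.array(p,float); return p/3+140 if c=='scene' else p/3.3+[160,125]
def res(v,full=False):
    r=[]
    for c in ob:
        k=list(ob[c]); P=np.array([pts[a] for a in k])@Rb(v[3]).T+v[:3]
        r.append(proj(c,P)-np.array([px(c,ob[c][a]) for a in k]))
    return r if full else np.concatenate(r).ravel()
f=least_squares(res,[.4,.15,.05,0],loss='soft_l1')
print(f.x,f.cost); [print(c,list(zip(ob[c],r.round(1).tolist()))) for c,r in zip(ob,res(f.x,True))]
v=f.x;Rm=Rb(v[3]);np.save('board.npy',v)
ims=[]
for c,o,s in(('scene',(145,140),3.8),('top',(175,165),4.0)):
    im=cv2.imread(f"pics/{c[0]}.png")[o[1]:o[1]+150,o[0]:o[0]+(160 if c=='scene' else 120)]; 
    im=cv2.resize(im,None,fx=4 if c=='top' else 4*120/160*0.85+0.4,fy=4 if c=='top' else 4*120/160*0.85+0.4,interpolation=2); s=4 if c=='top' else 4*120/160*0.85+0.4
    def L(A,col):
        q=((proj(c,np.array(A,float)@Rm.T+v[:3])-o+.5)*s).astype(int); cv2.polylines(im,[q.reshape(-1,1,2)],True,col,1)
    for z in(.0,.021): L([(.207,.075,z),(.183,.075,z),(.183,-.075,z),(.207,-.075,z)],(0,0,255))
    L([(.225,.095,0),(.0,.095,0),(0,-.095,0),(.225,-.095,0)],(255,0,0))
    L([(0,.085,0),(0,.085,.024),(0,-.085,.024),(0,-.085,0)],(0,255,0))
    for x in(.189,.201):L([(x,.025,.02),(x,.025,.068),(x,-.025,.068),(x,-.025,.02)],(255,255,0))
    cv2.imwrite(f"pics/o_{c}.png",im)
a,b=cv2.imread("pics/o_scene.png")[:, :],cv2.imread("pics/o_top.png"); h=min(len(a),len(b),600)
cv2.imwrite("pics/o.png",cv2.resize(np.hstack([a[:h],b[:h]]),(800,min(600,int(h*800/(a.shape[1]+b.shape[1]))))))
```

```text
[0.41549422 0.19228414 0.02818755 0.08556601] 23.85277165088386
scene [('jLf', [1.6, -2.4]), ('jLn', [0.4, 0.3]), ('jRf', [1.9, -3.4]), ('jRn', [-0.2, 0.0]), ('sL', [-1.7, 0.4]), ('sR', [0.7, 2.1]), ('lL', [-3.7, 1.8]), ('lR', [-3.9, 2.2])]
top [('jLf', [-1.2, -2.1]), ('jLn', [-0.5, -0.4]), ('jRf', [0.1, -2.5]), ('jRn', [0.5, -1.1]), ('sL', [-0.9, 1.5]), ('sR', [0.5, 1.4]), ('lL', [-0.4, 0.5]), ('lR', [0.4, -0.6])]
```

View pics/o.png

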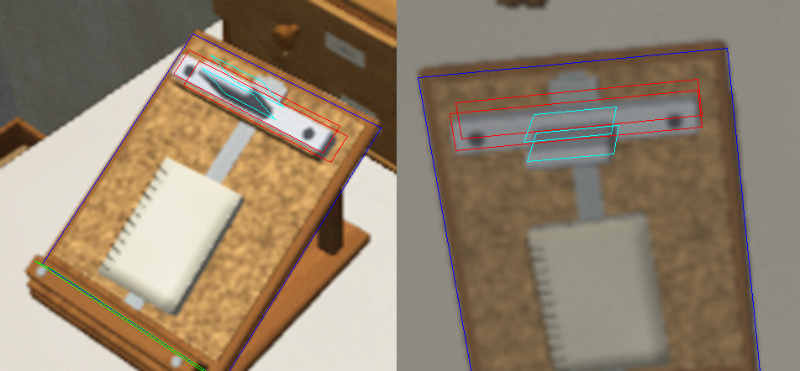

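Run:
```python
from h import *
j=lambda x,y,z:(x,y,z,1)
pts={ 'jLf':j(.207,.075,.021),'jLn':j(.183,.075,.021),'jRf':j(.207,-.075,.021),'jRn':j(.183,-.075,.021),
'sL':(.225,.095,0,0),'sR':(.225,-.095,0,0),'lL':(0,.085,.024,0),'lR':(0,-.085,.024,0),
'fLn':j(.189,.025,.068),'fRn':j(.189,-.025,.068),'fLf':j(.201,.025,.068),'fRf':j(.201,-.025,.068)}
ob={'scene':{'jLf':(238,66),'jLn':(222,88),'jRf':(419,162),'jRn':(405,184),'sL':(252,38),'sR':(472,147),'lL':(68,310),'lR':(268,440)},
'top':{'jLf':(104,249),'jLn':(108,280),'jRf':(343,227),'jRn':(346,259),'sL':(72,202),'sR':(371,173),'lL':(137,537),'lR':(390,517),'fLn':(177,297),'fRn':(259,291),'fLf':(180,278),'fRf':(262,273)}}
def px(c,p): p=np.array(p,float); return (p/3+140 if c=='scene' else p/3.3+[160,125])-.33
def res(v,full=False):
    r=[]
    for c in ob:
        k=list(ob[c]); A=np.array([pts[a] for a in k]); P=(A[:,:3]-np.outer(A[:,3],[v[4],0,0]))@Rb(v[3]).T+v[:3]
        r.append(proj(c,P)-np.array([px(c,ob[c][a]) for a in k]))
    return r if full else np.concatenate(r).ravel()
f=least_squares(res,[.4,.15,.05,0,0],loss='soft_l1')
print(f.x,f.cost); [print(c,list(zip(ob[c],r.round(1).tolist()))) for c,r in zip(ob,res(f.x,True))]
v=f.x;Rm=Rb(v[3]);np.save('board.npy',v)
mem={'top':[(179,357),(298,343),(316,489),(205,499)],'scene':[(218,192),(308,238),(223,378),(136,327)]}
for c,l in mem.items():
    for p in l:
        g=least_squares(lambda w:(proj(c,Rm@[w[0],w[1],.014]+v[:3])-px(c,p)).ravel(),[.06,0]); print(c,p,(g.x*1000).round(1))
fin=Rm@[.195-v[4],0,.046]+v[:3]; print("fin",fin)
# tool: z = -board z, y (closing) = +-board x ; 
from cell import status
s=status.get_state(); Rt=R.from_quat(s['tcp_rot'])
zb=-Rm[:,2]
for sg in(1,-1):
    y=sg*Rm[:,0]; x=np.cross(y,zb); G=R.from_matrix(np.array([x,y,zb]).T)
    rel=Rt.inv()*G
    print(sg,"rotvec deg",rel.as_rotvec(degrees=True).round(1),"rel quat tcp0")
    for d in(.0,.08):
        tcp=fin-zb*(.155+d); print("  shift",Rt.inv().apply(tcp-s['ee_pos']).round(4),"world",tcp.round(3))
```

```text
[0.41897337 0.19252333 0.03020573 0.08736058 0.00784159] 16.37736845146194
scene [('jLf', [0.7, -0.5]), ('jLn', [-0.4, 2.2]), ('jRf', [1.1, -1.5]), ('jRn', [-1.0, 2.0]), ('sL', [-0.5, -0.9]), ('sR', [2.1, 0.5]), ('lL', [-2.3, 0.4]), ('lR', [-2.3, 0.5])]
top [('jLf', [-0.7, 0.1]), ('jLn', [0.0, 1.7]), ('jRf', [0.5, -0.4]), ('jRn', [0.9, 1.0]), ('sL', [-1.0, 0.1]), ('sR', [0.5, -0.2]), ('lL', [-0.3, -0.7]), ('lR', [0.6, -1.9]), ('fLn', [0.2, -0.1]), ('fRn', [1.1, -0.7]), ('fLf', [-1.6, -0.1]), ('fRf', [-0.6, -1.1])]
top (179, 357) [119.8  39.7]
top (298, 343) [121.6 -36.8]
top (316, 489) [ 15.8 -36.3]
top (205, 499) [16.2 37.7]
scene (218, 192) [118.4  40.3]
scene (308, 238) [121.1 -33.6]
scene (223, 378) [ 19.2 -35.4]
scene (136, 327) [16.8 37.4]
fin [0.56208092 0.20505719 0.15868688]
1 rotvec deg [-24.5 -16.8  67.2] rel quat tcp0
  shift [-0.414  -0.2218  0.1092] world [0.49  0.199 0.296]
  shift [-0.3791 -0.2354  0.0385] world [0.452 0.195 0.366]
-1 rotvec deg [  18.5  -27.1 -108.8] rel quat tcp0
  shift [-0.414  -0.2218  0.1092] world [0.49  0.199 0.296]
  shift [-0.3791 -0.2354  0.0385] world [0.452 0.195 0.366]
```

```bash
cat > goal.py <<'E'
# prints shift/turn from current pose to grasp pose at board (x,y,z out), args: x y z [yaw deg about board normal]
import sys
from h import *
from cell import status
v=np.load('board.npy');Rm=Rb(v[3]);s=status.get_state();Rt=R.from_quat(s['tcp_rot'])
a=[float(t) for t in sys.argv[1:]]
G=R.from_matrix(np.array([Rm[:,1],Rm[:,0],-Rm[:,2]]).T)
tcp=v[:3]+Rm@np.array(a[:3])+Rm[:,2]*.155
print("shift",Rt.inv().apply(tcp-s['ee_pos']).round(4),"turn",(Rt.inv()*G).as_rotvec(degrees=True).round(2))
g=Rm.T@(s['ee_pos']-v[:3])
print("grasp pt board",(Rm.T@(s['ee_pos']+Rt.as_matrix()[:,2]*.155-v[:3])).round(4),"F board",(Rm.T@s['ft_force']).round(1),"tau board",(Rm.T@s['wrist_torque']).round(2),"open",round(s['opening'],3),"clk",s['clock'])
E
python3 -m pendant '[[0.5,-0.37,-0.24,0.017,-24.5,-16.8,67.2],[0.5,-0.37,-0.24,0.017,-24.5,-16.8,67.2],[0.5,-0.37,-0.24,0.017,-24.5,-16.8,67.2],[0.5,-0.37,-0.24,0.017,-24.5,-16.8,67.2],[0.5,-0.37,-0.24,0.017,-24.5,-16.8,67.2],[0.5,-0.37,-0.24,0.017,-24.5,-16.8,67.2],[0.5,-0.37,-0.24,0.017,-24.5,-16.8,67.2],[0.5,-0.37,-0.24,0.017,-24.5,-16.8,67.2]]'; python3 goal.py .187 0 .15
```

```text
clock: 1.27
ee_pos: [0.3727, 0.2734, 0.3922]
tcp_rot: [0.561, 0.805, 0.144, 0.132]
ft_force: [1.0, 0.2, 0.0]
opening: 0.494
finger_force: 0.0
shift [-0.0969  0.031   0.0234] turn [-5.26 -3.64 14.5 ]
grasp pt board [0.1202 0.0926 0.184 ] F board [ 0.9  0.1 -0.5] tau board [-0.03  0.32  0.03] open 0.494 clk 1.2667
```

```bash
python3 -m pendant '[[0.5,-0.04,0.012,0.01,-2.6,-1.8,7],[0.5,-0.08,0.025,0.02,-5.2,-3.6,14.5],[0.5,-0.097,0.031,0.023,-5.26,-3.64,14.5],[0.5,-0.097,0.031,0.023,-5.26,-3.64,14.5],[0.5,-0.097,0.031,0.023,-5.26,-3.64,14.5]]'; python3 goal.py .187 0 .05
python3 - <<'E'
from h import *
from cell import status
import cv2
s=status.get_state(); im=imaging.read_camera("wrist")
i=imaging.camera_info("wrist");H=i["hand_eye"];Rt=R.from_quat(s['tcp_rot']).as_matrix();v=np.load('board.npy');Rm=Rb(v[3])
def wp(P):
    t=(np.array(P,float)@Rm.T+v[:3]-s['ee_pos'])@Rt; c=(t-H[:3,3])@H[:3,:3]
    n=np.linalg.norm(c[:,:2],axis=1); th=np.arctan2(n,c[:,2]); return c[:,:2]/n[:,None]*th[:,None]*i["fx"]+[i["cx"],i["cy"]]
x0=.195-v[4]
def L(A,col): cv2.polylines(im,[(wp(A)*8).astype(int).reshape(-1,1,2)],True,col,1,shift=3)
L([(x0+.012,.075,.021),(x0-.012,.075,.021),(x0-.012,-.075,.021),(x0+.012,-.075,.021)],(0,0,255))
L([(.225,.095,0),(.0,.095,0),(0,-.095,0),(.225,-.095,0)],(255,0,0))
L([(0,.085,0),(0,.085,.024),(0,-.085,.024),(0,-.085,0)],(0,255,0))
L([(x0+.006,.025,.068),(x0-.006,.025,.068),(x0-.006,-.025,.068),(x0+.006,-.025,.068)],(255,255,0))
cv2.imwrite("pics/w1.png",cv2.resize(im,None,fx=1.4,fy=1.4,interpolation=2))
E
```

```text
clock: 1.68
ee_pos: [0.4408, 0.1953, 0.3875]
tcp_rot: [0.655, 0.716, 0.177, 0.163]
ft_force: [0.9, 0.6, 0.0]
opening: 0.501
finger_force: 0.0
shift [-7.000e-04  1.000e-04  1.001e-01] turn [-0.15  0.05  0.15]
grasp pt board [0.1867 0.0007 0.1501] F board [ 0.9  0.5 -0.4] tau board [ 0.06  0.56 -0.01] open 0.501 clk 1.6833
```

View pics/w1.png

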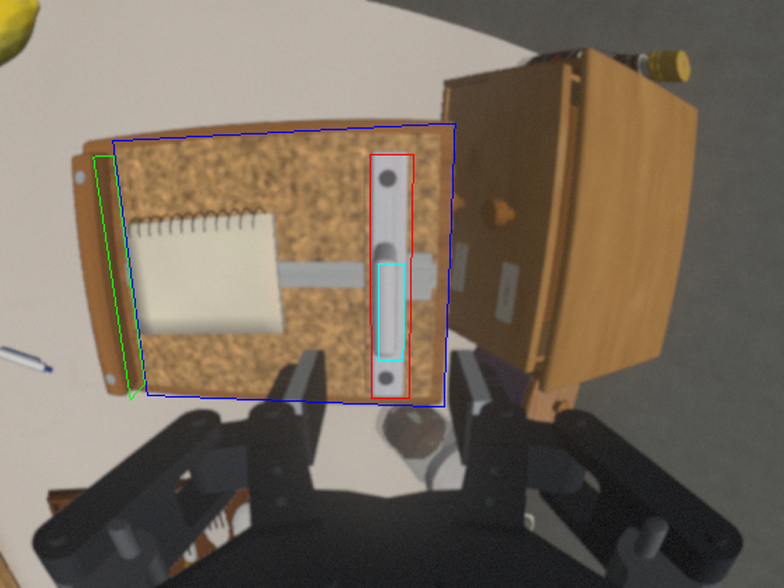

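The reprojection lies on the bar and fin to within about 2 mm (fin at x 378–405, y 263–360), so I'll descend and grip.

```bash
python3 -m pendant '[[0.5,-0.001,0,0.03,0,0,0],[0.5,-0.001,0,0.06,0,0,0],[0.5,-0.001,0,0.085,0,0,0],[0.5,-0.001,0,0.1,0,0,0],[0.5,-0.001,0,0.1,0,0,0]]'; python3 goal.py .187 0 .05; python3 -m pendant '[[0.3,0,0,0,0,0,0],[0.2,0,0,0,0,0,0],[0.1,0,0,0,0,0,0],[0.0,0,0,0,0,0,0],[0,0,0,0,0,0,0],[0,0,0,0,0,0,0]]' 25; python3 goal.py .187 0 .05
```

```text
clock: 2.15
ee_pos: [0.4855, 0.2012, 0.2954]
tcp_rot: [0.653, 0.719, 0.174, 0.162]
ft_force: [-0.4, 0.3, 0.3]
opening: 0.499
finger_force: 0.0
shift [-0.0029  0.0032 -0.0024] turn [-0.51  0.08  0.58]
grasp pt board [0.1823 0.0026 0.0477] F board [-0.2  0.3  0.4] tau board [-0.04  0.46  0.03] open 0.499 clk 2.15
clock: 2.65
ee_pos: [0.4864, 0.2008, 0.3]
tcp_rot: [0.653, 0.718, 0.178, 0.162]
ft_force: [-5.0, 0.7, 6.0]
opening: 0.14
finger_force: 32.2
shift [-0.0024  0.0004  0.0013] turn [-0.1  -0.16  0.38]
grasp pt board [0.1863 0.0028 0.0513] F board [-1.6  1.1  7.6] tau board [ 0.36  1.09 -0.01] open 0.14 clk 2.65
```

```bash
python3 -m pendant '[[0,0,-0.004,0,0,0,0],[0,0,-0.011,0,0,0,0],[0,0,-0.018,0,0,0,0],[0,0,-0.026,0,0,0,0],[0,0,-0.034,0,0,0,0],[0,0,-0.041,0,0,0,0],[0,0,-0.045,0,0,0,0],[0,0,-0.045,0,0,0,0]]'; python3 goal.py .142 0.0028 .05
python3 - <<'E'
from h import *
from cell import status
import cv2
cv2.imwrite("pics/w2.png",imaging.read_camera("wrist"))
t=imaging.read_camera("top")[165:310,165:310]; w=cv2.imread("pics/w2.png")[50:320,20:360]
cv2.imwrite("pics/c2.png",np.hstack([cv2.resize(w,(440,350)),cv2.resize(t,(350,350),interpolation=2)]))
E
```

```text
clock: 3.32
ee_pos: [0.4465, 0.1973, 0.2787]
tcp_rot: [0.653, 0.718, 0.179, 0.163]
ft_force: [-3.6, 3.4, 8.1]
opening: 0.132
finger_force: 32.3
shift [0.0004 0.0008 0.0013] turn [-0.03 -0.21  0.42]
grasp pt board [0.1411 0.003  0.0513] F board [0.9 3.7 8.7] tau board [0.76 0.24 0.02] open 0.132 clk 3.3167
```

View pics/c2.png

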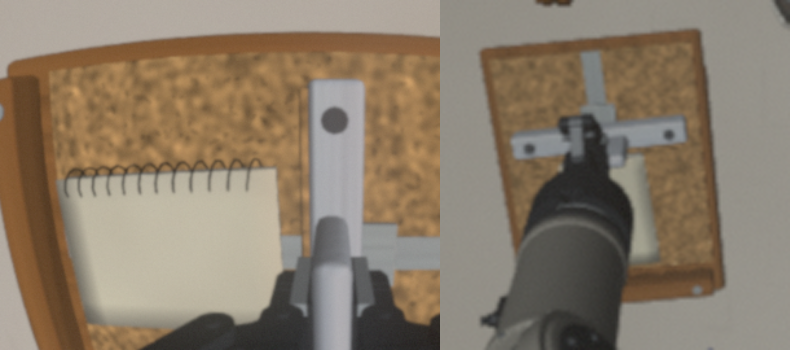

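The bar is about 15 mm above the notebook and looks level. I'll verify that from the two dark bolts near the bar's ends.

```bash
cat > bolts.py <<'E'
from h import *
import cv2
v=np.load('board.npy');Rm=Rb(v[3])
def bp(u,z,cam="top"):
    i=imaging.camera_info(cam);V=i["view"];d=V[:3,:3].T@[(u[0]-i["cx"])/i["fx"],(u[1]-i["cy"])/i["fy"],1.]
    o=-V[:3,:3].T@V[:3,3]; o=Rm.T@(o-v[:3]);d=Rm.T@d; return o+d*(z-o[2])/d[2]
def bolts(im,x):
    r=[]
    for y in(.06,-.06):
        q=proj("top",Rm@[x,y,.021]+v[:3])[0]; a,b=(q-5).astype(int); g=im[b:b+11,a:a+11].min(2).astype(float)
        w=np.clip(np.percentile(g,70)-g-25,0,None); yy,xx=np.mgrid[b:b+11,a:a+11]
        r.append(bp(((w*xx).sum()/w.sum(),(w*yy).sum()/w.sum()),.021))
    d=r[0]-r[1]; print("bolts mm",[(t[:2]*1000).round(1).tolist() for t in r],"tilt deg",np.degrees(np.arctan2(-d[0],d[1])).round(2))
E
python3 - <<'E'
from bolts import *
bolts(cv2.imread("pics/t.png"),.187); bolts(imaging.read_camera("top"),.142)
E
```

```text
bolts mm [[183.2, 60.6], [184.7, -59.2]] tilt deg 0.71
bolts mm [[138.6, 60.5], [140.6, -59.5]] tilt deg 0.94
```

```bash
python3 -m pendant '[[0,0,-0.003,0,0,0,0],[0,0,-0.006,0,0,0,0],[0,0,-0.009,0,0,0,0],[0,0,-0.012,0,0,0,0],[0,0,-0.012,0,0,0,0]]'; python3 goal.py .13 0.0028 .05;python3 -m pendant '[[0,0,-0.002,0,0,0,0],[0,0,-0.004,0,0,0,0],[0,0,-0.006,0,0,0,0],[0,0,-0.006,0,0,0,0]]'; python3 goal.py .13 0.0028 .05
python3 - <<'E'
from bolts import *
t=imaging.read_camera("top");bolts(t,.123);t=t[165:310,165:310]
w=imaging.read_camera("wrist")[50:320,20:360]
cv2.imwrite("pics/c3.png",np.hstack([cv2.resize(w,(440,350)),cv2.resize(t,(350,350),interpolation=2)]))
E
```

```text
clock: 3.88
ee_pos: [0.4365, 0.1965, 0.2734]
tcp_rot: [0.652, 0.718, 0.179, 0.163]
ft_force: [-1.8, 3.6, 7.9]
opening: 0.138
finger_force: 32.2
shift [0.0004 0.0001 0.0013] turn [ 0.05 -0.24  0.41]
grasp pt board [0.13   0.003  0.0513] F board [2.4 3.7 7.7] tau board [ 0.76 -0.02  0.  ] open 0.138 clk 3.8833
clock: 4.22
ee_pos: [0.4315, 0.196, 0.2707]
tcp_rot: [0.652, 0.718, 0.18, 0.163]
ft_force: [-0.2, 4.6, 6.8]
opening: 0.132
finger_force: 32.1
shift [0.0003 0.0058 0.0013] turn [ 0.09 -0.25  0.41]
grasp pt board [0.1245 0.0031 0.0513] F board [3.4 4.6 5.9] tau board [ 0.74 -0.19 -0.03] open 0.132 clk 4.2167
bolts mm [[118.7, 61.4], [117.0, -58.8]] tilt deg -0.83
```

View pics/c3.png

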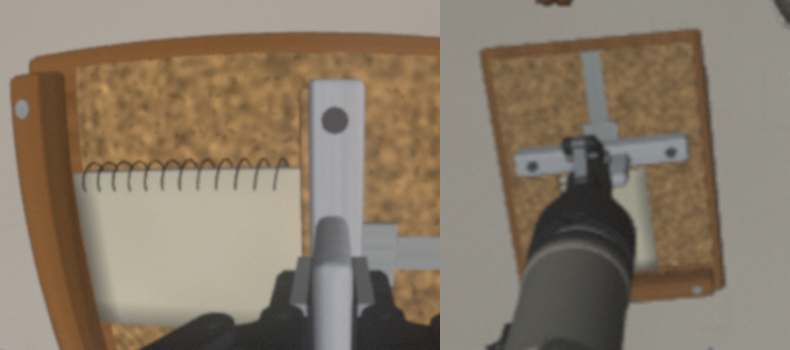

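The notebook's upper edge is just about at the bar, and both bar ends look square in the wrist picture. I'll carry on in small, force-watched steps.

```bash
for i in 1 2 3; do :; done; python3 -m pendant '[[0,0,-0.001,0,0,0,0],[0,0,-0.002,0,0,0,0],[0,0,-0.003,0,0,0,0],[0,0,-0.003,0,0,0,0]]'; python3 goal.py .1 0.003 .05|tail -1; python3 -m pendant '[[0,0,-0.001,0,0,0,0],[0,0,-0.002,0,0,0,0],[0,0,-0.003,0,0,0,0],[0,0,-0.003,0,0,0,0]]'; python3 goal.py .1 0.003 .05|tail -1
python3 - <<'E'
from bolts import *
t=imaging.read_camera("top");cv2.imwrite("pics/t4.png",t)
w=imaging.read_camera("wrist");cv2.imwrite("pics/w4.png",w);t=t[165:310,165:310];w=w[50:320,20:360]
cv2.imwrite("pics/c4.png",np.hstack([cv2.resize(w,(440,350)),cv2.resize(t,(350,350),interpolation=2)]))
E
```

```text
clock: 4.65
ee_pos: [0.4291, 0.1958, 0.2694]
tcp_rot: [0.652, 0.718, 0.18, 0.163]
ft_force: [0.0, 3.3, 6.5]
opening: 0.136
finger_force: 31.9
grasp pt board [0.1218 0.0031 0.0514] F board [3.3 3.3 5.6] tau board [ 0.74 -0.3  -0.01] open 0.136 clk 4.65
clock: 4.98
ee_pos: [0.4265, 0.1956, 0.268]
tcp_rot: [0.652, 0.718, 0.18, 0.163]
ft_force: [0.2, 2.7, 7.8]
opening: 0.134
finger_force: 31.9
grasp pt board [0.1188 0.0031 0.0514] F board [4.  2.7 6.7] tau board [ 0.8  -0.31 -0.02] open 0.134 clk 4.9833
```

View pics/c4.png

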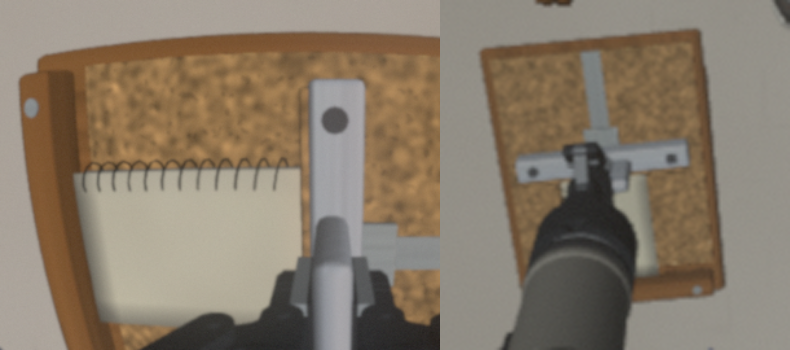

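```bash
for k in 1; do python3 -m pendant '[[0,0,-0.0007,0,0,0,0],[0,0,-0.0015,0,0,0,0],[0,0,-0.0015,0,0,0,0]]'>/dev/null; python3 goal.py .1 0.003 .05|tail -1; done; python3 -m pendant '[[0,0,-0.0007,0,0,0,0],[0,0,-0.0015,0,0,0,0],[0,0,-0.0015,0,0,0,0]]' >/dev/null; python3 goal.py .1 0.003 .05|tail -1
python3 -m pendant '[[0,0,-0.0005,0,0,0,0],[0,0,-0.001,0,0,0,0],[0,0,-0.001,0,0,0,0]]' >/dev/null; python3 goal.py .1 0.003 .05|tail -1
```

```text
grasp pt board [0.1174 0.0031 0.0513] F board [2.2 3.5 5.6] tau board [ 0.84 -0.26 -0.04] open 0.137 clk 5.3333
grasp pt board [0.1162 0.0031 0.0514] F board [4.  3.6 4.6] tau board [ 0.75 -0.45 -0.03] open 0.138 clk 5.5833
grasp pt board [0.1161 0.0031 0.0514] F board [5.3 3.7 2.9] tau board [ 0.73 -0.77 -0.03] open 0.138 clk 5.8333
```

```bash
python3 -m pendant '[[0,0,-0.0005,0,0,0,0],[0,0,-0.001,0,0,0,0],[0,0,-0.001,0,0,0,0]]' >/dev/null; python3 goal.py .1 0.003 .05|tail -1
python3 - <<'E'
from bolts import *
w=imaging.read_camera("wrist");cv2.imwrite("pics/c5.png",cv2.resize(w[60:300,20:320],None,fx=2.4,fy=2.4,interpolation=2))
E
```

```text
grasp pt board [0.116  0.0031 0.0514] F board [6.7 2.9 1.3] tau board [ 0.72 -1.    0.01] open 0.135 clk 6.0833
```

View pics/c5.png

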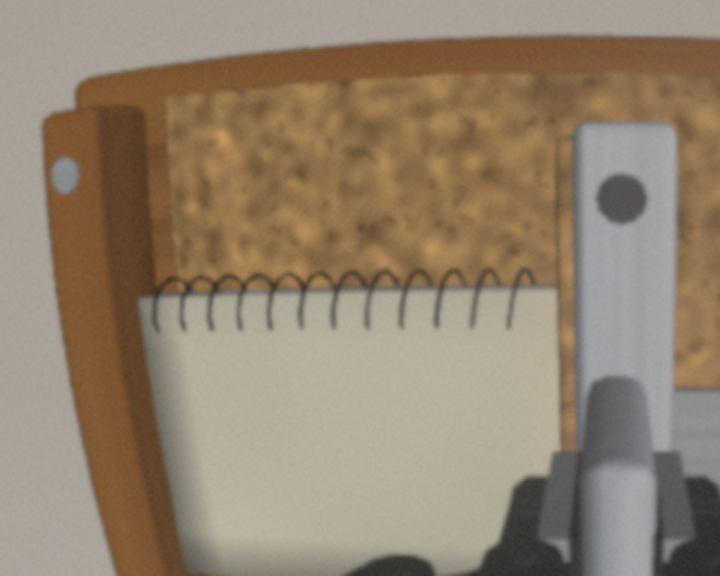

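The notebook's lower edge lies along the ledge and its upper edge against the bar's cork. The bar has stalled as the force rises, so I'll add a little more snugness, then release and back off.

```bash
python3 -m pendant '[[0,0,-0.001,0,0,0,0],[0,0,-0.002,0,0,0,0],[0,0,-0.002,0,0,0,0],[0,0,-0.002,0,0,0,0]]' >/dev/null; python3 goal.py .1 0.003 .05|tail -1
python3 -m pendant '[[0.15,0,0.001,0,0,0,0],[0.25,0,0.003,0,0,0,0],[0.4,0,0.004,0,0,0,0],[0.5,0,0.004,0,0,0,0],[0.5,0,0.004,0,0,0,0],[0.5,0,0.004,0,0,0,0]]'; python3 goal.py .116 0.003 .15
```

```text
grasp pt board [0.1158 0.0031 0.0515] F board [ 9.4  3.3 -2.1] tau board [ 0.71 -1.69 -0.02] open 0.135 clk 6.4667
clock: 6.97
ee_pos: [0.4227, 0.1931, 0.2643]
tcp_rot: [0.654, 0.718, 0.176, 0.163]
ft_force: [0.7, -0.3, 0.1]
opening: 0.502
finger_force: 0.0
shift [ 0.0026  0.0023 -0.1001] turn [-0.29  0.08  0.35]
grasp pt board [0.1124 0.     0.05  ] F board [ 0.6 -0.3 -0.2] tau board [ 0.06  0.48 -0.04] open 0.502 clk 6.9667
```

```bash
python3 -m pendant '[[0.5,0,0.003,-0.015,0,0,0],[0.5,0,0.003,-0.05,0,0,0],[0.5,0,0.003,-0.09,0,0,0],[0.5,0,0,-0.13,0,0,0],[0.5,0,0,-0.15,0,0,0],[0.5,0.04,0,-0.15,0,0,0],[0.5,0.08,0,-0.15,0,0,0],[0.5,0.08,0,-0.15,0,0,0]]'; python3 goal.py .116 0.003 .15
python3 - <<'E'
from bolts import *
t=imaging.read_camera("top");bolts(t,.117);s=imaging.read_camera("scene");w=imaging.read_camera("wrist")
cv2.imwrite("pics/c6.png",np.hstack([cv2.resize(t[165:310,165:310],(400,400),interpolation=2),cv2.resize(s[145:310,145:310],(400,400),interpolation=2)]))
cv2.imwrite("pics/w6.png",w)
E
```

```text
clock: 7.63
ee_pos: [0.3437, 0.2748, 0.3985]
tcp_rot: [0.649, 0.721, 0.181, 0.161]
ft_force: [-0.0, 0.9, 0.5]
opening: 0.501
finger_force: 0.0
shift [-0.0861  0.0017  0.0511] turn [-0.   -0.61  0.84]
grasp pt board [0.113  0.0902 0.202 ] F board [0.3 0.9 0.4] tau board [ 0.05  0.5  -0.01] open 0.501 clk 7.6333
bolts mm [[112.4, 60.5], [115.0, -60.1]] tilt deg 1.27
```

View pics/c6.png

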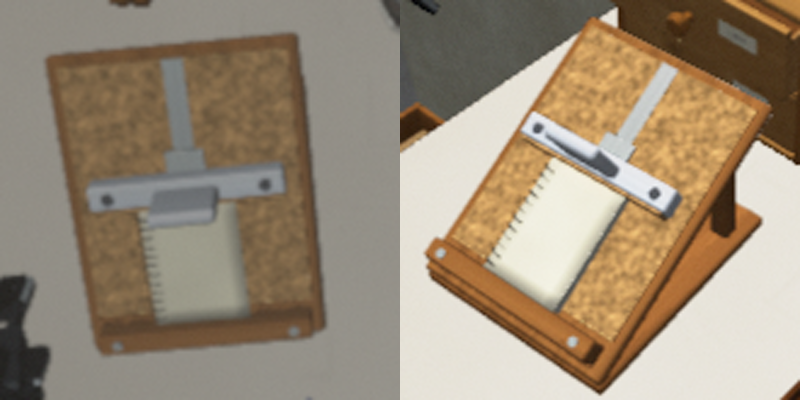

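View pics/w6.png

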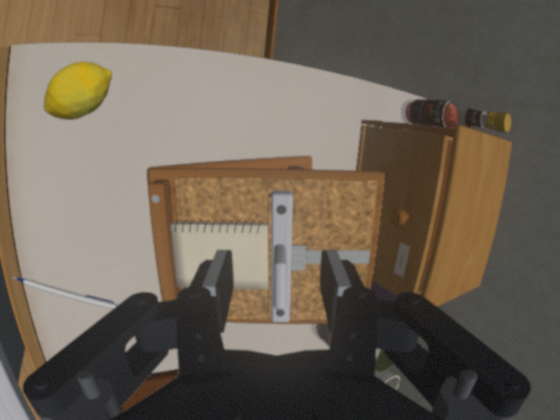

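In all three views the notebook sits on the ledge with the bar against it, level to within the measurement. The jars have not been approached and the gripper is clear.

```bash
python3 -c "
from cell import ticket;print(ticket.hand_in())"
```

```text
the job is handed in; nothing more can be done
None
```

The notebook is on the ledge with the clamp bar slid snugly against it: level within about 1°, last push about 9 N, clamp released, jars never approached, and the job handed in after about 8 s of robot time.

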